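# Seat the spool cap and hold the slack arm wound to its stop

### The arm

A 6-joint arm with a two-finger parallel gripper is mounted at the origin on a cart in front of the work surface, level with it; the furniture and walls round the work are solid. World frame = base frame: x ahead of the robot, y to its left, z up, the work surface at z = 0. Lengths are in m, angles in rad, forces in N, time in s.
With the tool pointing down it reaches from about 0.35 to 0.775 m from the base axis. Payload 7.3 kg.
Tool frame: the origin (TCP) lies on the mounting face of the last link; the fingertips stand 178 mm ahead of it and the grasp point (between the pads) lies 159 mm ahead of it (robot.tcp_to_tips is the distance from the TCP to the fingertips, in m); z points along the fingers, y is the direction in which the jaws open and shut (so a half turn about z gives the same grasp; the last joint's range is limited). The gripper opens to 92 mm and grips with 3 to 60 N. Pads are 19 mm wide; open, the fingers measure 130 mm over their backs; the gripper's body (75 mm by 190 mm) begins 47 mm behind the grasp point.
Start: joints at [0.974, 0.342, 1.524, -0, 1.275, -0.146], TCP at [0.229, 0.473, 0.405] pointing down, gripper open.
Joint ranges: [-2.53, 2.53], [-0.77, 2.02], [0.04, 2.7], [-1, 4.14], [0.28, 2.66], [-3.11, 3.11]. Speed limits (rad/s): [2.57, 2.57, 3.14, 3.14, 3.14, 3.14].

### API

Orientations are given as [roll, pitch, yaw] about the fixed x, y, z axes, in that order (R = Rz(yaw) Ry(pitch) Rx(roll)).
In Python, from cell import robot, viewer gives the robot as it stands.
- The arm moves only by the shell command python3 -m creep 'ROWS' [OPENING] [FORCE]. ROWS is JSON, a list that holds one entry, the list of rows, each a list of 6 numbers: the shift along the world's x, y, z in mm, then the turn, a rotation vector about the world's x, y, z in degrees. A call has 1 to 5 rows; each row shifts and turns the pose as measured when the row begins; what a row does not reach is not made up. A row lasts 1/12 s, in which the tool goes at most 41.7 mm and 7.16 degrees, less where a joint would pass 70% of its speed; a pose out of reach is approached as far as the arm can. A call with a gripper value outside its range is refused whole. OPENING is the closure, from -1 (fully open) to 1 (shut), set as the call begins (- or left out, the last holds). The fingers move at their own pace and stop on an object; FORCE is the grip in N (left out, the last holds). Time passes only in rows, so rows that do not move let the fingers close. It gives the time, the measured TCP pose, the force and the opening at its end, in the units of the state.
- robot.observe(): the state, without advancing time (a new reading comes with each control period).
- viewer.read_camera(name): name is "scene" or "top" or "wrist"; returns the picture (420x560x3 uint8, blue, green, red); there is no depth.
- viewer.camera_model(name): a dict with "fx", "fy", "cx", "cy" (pixels), "pose" (4x4, takes a point from camera to world coordinates); the wrist camera has in their place "mount" (4x4, takes a point from camera to tool coordinates, whose origin is the TCP and whose axes are the flange's). Camera axes: x right, y up, looking along -z (the intrinsics and any distortion apply to the point x, -y, -z); pixel columns grow to the right and rows downward; lengths in m; the calibration is good to about 2 mm. A picture is of the moment at which its call begins: read the wrist's pose just before it. camera_model takes no time and is no camera call.
- robot.hand_in(): hands the job in, once; it reports no verdict.
The state is a dict: "time": time; "qpos": joint angles; "qvel": joint speeds; "joint_efforts": joint torques, N m; "tool_pos": TCP position; "tool_rot": TCP orientation; "contact_force": force on the tool from outside, world axes, zero at the start; "torque": the same for the moment, N m; "opening": finger opening in m.
Only numpy, scipy, OpenCV 4.12 (cv2) and the standard library are available. Lean on these libraries where they do the work, as an engineer would, in place of code of your own. Each camera call takes 0.05 s, during which the arm holds its last target. There are 200 camera calls.

### The job

On the thread stand, first press the push-on cap fully home onto the upright spool. Then swing the sprung slack arm forward by its upright post, against the spring, until it is at its far stop, and finish while still holding it there with the fingers so that I can lead the thread through; do not let it go, and leave the other things on the table as they are.

Things in the scene. Friction and masses are not known exactly. Their poses are not given: they have to be found in the camera images.
- stand: thread stand fixed to the table: grey base plate 200 (x) x 120 (y) mm, 16 mm high. Origin: centre of its underside; +x away from the robot (turned up to 0.5 rad), +y left, z up. In its frame (mm): upright spool, 29 across, top at 71, at (60, -30); slack arm pivot at (-20, -30); fixed wire eyelet, 78 high, at (85, 45); two fixed stop pins, 58 high, beside the bar 36 from the pivot
- cap_top (a point): centre of the flat top (25 mm across) of the black push-on cap that sits on the spindle above the spool; the cap is 20 mm high with a 30 mm rim. Its top is 91 mm above the table when seated, 99 to 103 mm at the start. Axes as the stand's
- spool_cap (a joint): how far the cap has been pushed down, m: 0 = 12 mm above the spool, 0.012 = fully seated on the spool; starts between 0 and 0.004. It slides straight down only, with about 4 N of friction, and stays where it is left
- pivot (a point): point on the slack arm's upright pivot axis, 55 mm above the table, fixed to the stand. Axes as the stand's
- slack_bar: the slack arm: a level aluminium bar 14 mm wide and 5 mm thick, its top face 55 mm above the table, reaching 70 mm from the pivot, with an upright black round post near its end. Origin: on the pivot axis, 47 mm above the table; its +x points along the bar to the post, z up. It swings level about the pivot only
- post_top (a point): centre of the top of the slack arm's upright round post: 12 mm thick, free between 58 and 113 mm above the table, 70 mm from the pivot axis. Axes as slack_bar's
- slack_arm (a joint): angle of the slack arm, rad: 0 = at rest on its near stop, bar 140 degrees counter-clockwise (from above) of the stand's +x; grows as it swings clockwise, the post going forward, away from the robot; 1.4 = far stop, bar 60 degrees from +x. A spring pulls it back to 0: 1.4 N at the post at rest, 4.3 N at the far stop; it snaps back when let go
- bobbin_a: small thread bobbin, 20 mm across, 12 mm high, standing loose on the stand's base plate near its robot-side right corner; bystander. Origin: centre of its underside
- bobbin_b: small thread bobbin, 20 mm across, 12 mm high, on the table just left of the stand; bystander. Origin: centre of its underside
- chalk: flat piece of tailor's chalk, 33x43x6 mm, on the table left of the stand; bystander. Origin: centre of its underside
- snips: thread snips, 24x102x6 mm, lying on the table right of the stand; bystander. Origin: centre of its underside
- spool_a: loose upright thread spool, 31 mm across, 56 mm high, to the right on the table, away from the stand; bystander. Origin: centre of its underside
- spool_b: loose upright thread spool, 33 mm across, 60 mm high, to the right on the table, away from the stand; bystander. Origin: centre of its underside
- stick: glue stick standing upright, 24 mm across, 86 mm high, to the right on the table, away from the stand; bystander. Origin: centre of its underside

How it is judged:
On the way, in this order (a step that is already met when the one before it is completed fails the run):
1. the cap is fully seated on the spool (value of joint spool_cap above 0.0105 m), for 0.2 s.
2. the slack arm is at its far stop, held by the fingers (value of joint slack_arm above 1.34 rad and contact force between the fingers and slack_bar above 2 N), for 0.3 s.
At the end, for the whole second after the job is handed in: The cap is seated (pushed down at least 10.5 of 12 mm) and the slack arm stands at its far stop (at least 1.34 of 1.40 rad), held there by the gripper's fingers with more than 2 N (all of step 2 and value of joint spool_cap above 0.0105 m); the arm keeps its last pose, push and grip.
It fails at once if a bystander is pushed more than 3 cm or knocked over (distance of any of bobbin_a, bobbin_b, chalk, snips, spool_a, spool_b, stick from where it was at the start of the episode above 0.03 m or angle between any of spool_a, spool_b, stick's own z axis and vertical above 0.6 rad).
It also fails if it takes over 45 s, if anything falls off the work surface, if the arm or the gripper's body presses on something with over 40 N, if the wrist force passes 120 N, or if a joint passes its speed limit or range.

## Working session

There is one attempt and no reset: what is moved stays moved. The work goes in short steps, Python scripts to look and compute and a shell command to move; the robot and the scene stay as the last step left them, time stands still between calls to the robot, and variables do not carry over. Pictures are saved under pics/ and viewed, about 8 in all and at most 12, crops included, and the job is handed in when it is done.

```bash
mkdir -p pics; ls; python3 - <<'E'
from cell import robot, viewer
import cv2,json
for n in ("top","scene"):
    cv2.imwrite(f"pics/{n}0.png",viewer.read_camera(n))
    m=viewer.camera_model(n); print(n,m)
print(viewer.camera_model("wrist"))
print(robot.observe(), robot.tcp_to_tips)
E
```

```text
pics
top {'fx': 484.90208562129817, 'fy': 484.90208562129817, 'cx': 273.08064036347054, 'cy': 205.31482290521527, 'pose': array([[ 0.0212195 ,  0.98363821, -0.17890109,  0.30251048],
       [-0.99974112,  0.01940653, -0.01187811,  0.15863556],
       [-0.00821191,  0.17910682,  0.98379536,  1.18785299],
       [ 0.        ,  0.        ,  0.        ,  1.        ]])}
scene {'fx': 487.57361836210185, 'fy': 487.57361836210185, 'cx': 286.3005897039345, 'cy': 205.42811857713608, 'pose': array([[ 0.57411573,  0.4608764 , -0.6767452 , -0.22402391],
       [-0.81852972,  0.34326039, -0.46063153, -0.28649434],
       [ 0.02000562,  0.81839187,  0.57431222,  0.69619881],
       [ 0.        ,  0.        ,  0.        ,  1.        ]])}
{'fx': 323.04838194195673, 'fy': 323.04838194195673, 'cx': 281.47435275731027, 'cy': 208.58244543534087, 'mount': array([[ 7.82451771e-04,  9.61315486e-01,  2.75448587e-01,
         7.44548829e-02],
       [ 9.99998178e-01, -1.23186077e-03,  1.45855346e-03,
         4.66452930e-04],
       [ 1.74144434e-03,  2.75446944e-01, -9.61314698e-01,
         1.94961376e-02],
       [ 0.00000000e+00,  0.00000000e+00,  0.00000000e+00,
         1.00000000e+00]])}
{'time': 0.1, 'qpos': array([ 9.73998969e-01,  3.42657421e-01,  1.52489365e+00,  3.16150107e-05,
        1.27538735e+00, -1.45989800e-01]), 'qvel': array([ 0.00176511, -0.00232862, -0.00405958, -0.00055596,  0.00081026,
        0.00118954]), 'joint_efforts': array([ 1.86012810e-03, -4.32002878e+01, -2.44696516e+01,  7.20755383e-02,
        5.25381393e-02, -6.16438911e-05]), 'tool_pos': array([0.22864808, 0.4724731 , 0.40412174]), 'tool_rot': array([-3.14026560e+00, -2.25682768e-04,  2.69077572e+00]), 'contact_force': array([0.4959878 , 0.27697376, 0.15651744]), 'torque': array([-0.01531231,  0.00928093, -0.01011872]), 'opening': 0.09162994094101437} 0.178
```

View pics/top0.png

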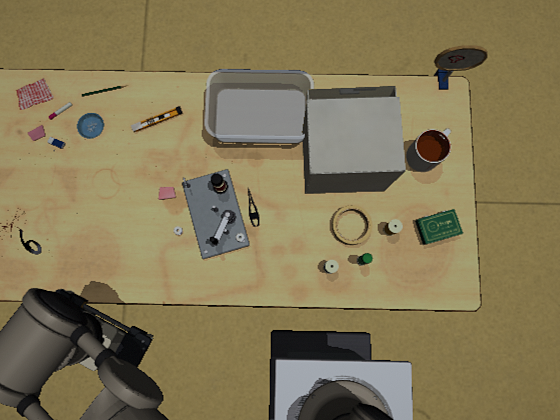

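View pics/scene0.png

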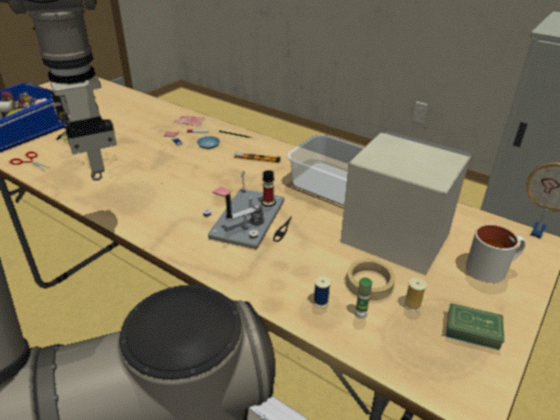

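The top view shows the stand plate at about (183–248, 170–257), the cap at (219,180), the pivot near (230,215) and the post near (212,243). In the scene view the stand is at about (248,215). Next I'll measure the plate and enlarge both views.

```bash
cat > h.py <<'E'
import numpy as np, cv2
from scipy.spatial.transform import Rotation as R
from cell import robot, viewer
def ray(m,u,v,T=None):
    T=m["pose"] if T is None else T
    d=T[:3,:3]@np.array([(u-m["cx"])/m["fx"],-(v-m["cy"])/m["fy"],-1.0])
    return T[:3,3],d
def onz(m,u,v,z,T=None):
    o,d=ray(m,u,v,T); return o+d*(z-o[2])/d[2]
def proj(m,p,T=None):
    T=m["pose"] if T is None else T
    q=T[:3,:3].T@(np.asarray(p)-T[:3,3]); return m["cx"]+m["fx"]*q[0]/-q[2], m["cy"]-m["fy"]*q[1]/-q[2]
def wristT(m,s):
    T=np.eye(4);T[:3,:3]=R.from_euler("xyz",s["tool_rot"]).as_matrix();T[:3,3]=s["tool_pos"];return T@m["mount"]
E
python3 - <<'E'
from h import *
im=cv2.imread("pics/top0.png"); m=viewer.camera_model("top")
hsv=cv2.cvtColor(im,cv2.COLOR_BGR2HSV)
roi=np.zeros(im.shape[:2],np.uint8); roi[160:268,174:256]=1
# wood is saturated/orange; the plate is grey
mask=((hsv[...,1]<70)&(hsv[...,2]>50)&(roi>0)).astype(np.uint8)*255
mask=cv2.morphologyEx(mask,cv2.MORPH_CLOSE,np.ones((7,7)))
mask=cv2.morphologyEx(mask,cv2.MORPH_OPEN,np.ones((9,9)))
c=max(cv2.findContours(mask,0,2)[0],key=cv2.contourArea)
P=np.array([onz(m,u,v,.016)[:2] for u,v in c[:,0]],np.float32)
r=cv2.minAreaRect(P*1000);print(r)
a=im[160:268,170:262];cv2.imwrite("pics/a.png",0)if 0 else None
b=cv2.imread("pics/scene0.png")[165:250,195:300]
A=cv2.resize(a,None,fx=5,fy=5,interpolation=2)[:540]
B=cv2.resize(b,None,fx=3,fy=3,interpolation=2)
k=cv2.resize(cv2.cvtColor(mask,8)[160:268,170:262],None,fx=3,fy=2)[:200]
o=np.zeros((600,800,3),np.uint8);o[:540,:460]=A;o[:255,460:775]=B;o[300:500,460:736]=k
cv2.imwrite("pics/z1.png",o)
E
```

```text
((496.54156494140625, 315.6584167480469), (204.44334411621094, 120.27945709228516), 17.620067596435547)
```

View pics/z1.png

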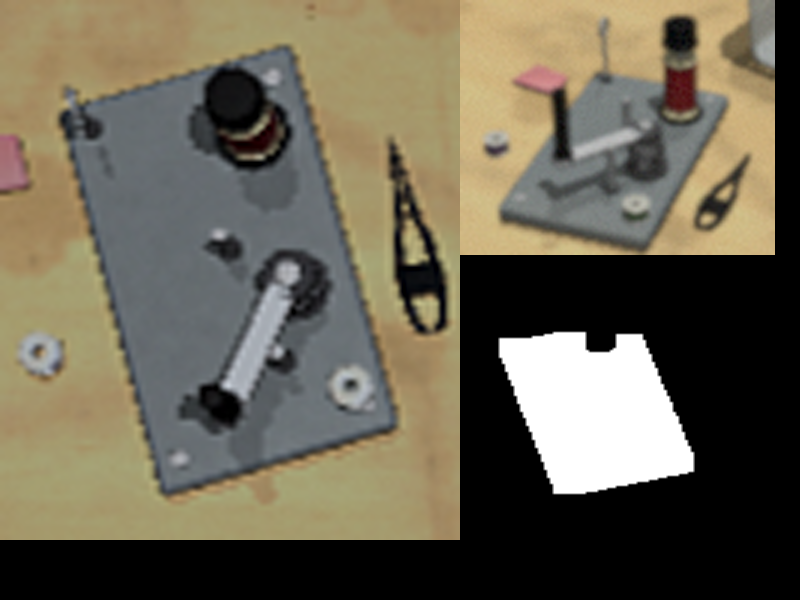

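The enlarged view shows the plate corners (crop pixels) at about (70,108), (290,47), (395,430) and (165,492). The cap top is near (233,93), the pivot near (288,270), and the black post runs about (205–240, 385–420). I'll get the stand pose from the corners and check it against the cap and pivot.

```bash
python3 - <<'E'
from h import *
m=viewer.camera_model("top"); ms=viewer.camera_model("scene")
C=np.array([(70,108),(290,47),(395,430),(165,492)])/5+[170,160]-.4
W=np.array([onz(m,u,v,.016)[:2] for u,v in C])
L=np.array([(.1,.06),(.1,-.06),(-.1,-.06),(-.1,.06)])
c=W.mean(0);H=L.T@(W-c);yaw=np.arctan2(H[0,1]-H[1,0],H[0,0]+H[1,1])
print("stand",c,yaw,np.degrees(yaw)); Rz=R.from_euler("z",yaw).as_matrix()[:2,:2]
print("resid mm",1000*(W-(c+L@Rz.T)))
S=lambda x,y,z:np.r_[c+Rz@[x,y],z]
def tri(p,q):
    o1,d1=ray(m,*p);o2,d2=ray(ms,*q);A=np.c_[d1,-d2];t=np.linalg.lstsq(A,o2-o1,rcond=None)[0];a=o1+t[0]*d1;b=o2+t[1]*d2;return (a+b)/2,np.linalg.norm(a-b)
im=cv2.imread("pics/z1.png")
def mk(n,P):
    u,v=proj(m,P);u2,v2=proj(ms,P);A=((u+.4-170)*5,(v+.4-160)*5);B=((u2-195+.3)*3+460,(v2-165+.3)*3)
    print(n,P.round(4),np.round(A),np.round(B))
    for q in(A,B):cv2.circle(im,tuple(int(x) for x in q),3,(0,0,255),-1)
a=np.radians(140)
mk("cap",S(.06,-.03,.101));mk("pivot",S(-.02,-.03,.055));mk("post",S(-.02+.07*np.cos(a),-.03+.07*np.sin(a),.113));mk("postb",S(-.02+.07*np.cos(a),-.03+.07*np.sin(a),.058))
a=np.radians(60);mk("postfar",S(-.02+.07*np.cos(a),-.03+.07*np.sin(a),.113))
mk("eyelet",S(.085,.045,.078))
g=lambda x,y:((x/5+170-.4),(y/5+160-.4));f=lambda x,y:((x-460)/3+195-.3,y/3+165-.3)
print("tri cap",tri(g(233,93),f(681,24)));print("tri post",tri(g(213,395),f(559,92)))
print("cap top ray",onz(m,*g(233,93),.101))
cv2.imwrite("pics/z2.png",im)
E
```

```text
stand [0.49397278 0.31355207] 0.292670808382981 16.768802107026843
resid mm [[-0.34031642 -3.65000368]
 [-1.67888113  3.12073207]
 [-0.20208223  2.68375228]
 [ 2.22127978 -2.15448068]]
cap [0.5601 0.3021 0.101 ] [237.  95.] [679.  25.]
pivot [0.4835 0.2791 0.055 ] [291. 276.] [643. 128.]
post [0.4192 0.3067 0.113 ] [211. 397.] [555.  90.]
postb [0.4192 0.3067 0.058 ] [226. 410.] [559. 152.]
postfar [0.4995 0.3472 0.113 ] [129. 218.] [584.  26.]
eyelet [0.5624 0.3812 0.078 ] [76. 99.] [603.  17.]
tri cap (array([0.56205411, 0.30329969, 0.10006429]), np.float64(0.00247621140883127))
tri post (array([0.4205134 , 0.30540775, 0.11129488]), np.float64(0.0011614031550275987))
cap top ray [0.56105279 0.30413848 0.101     ]
```

View pics/z2.png

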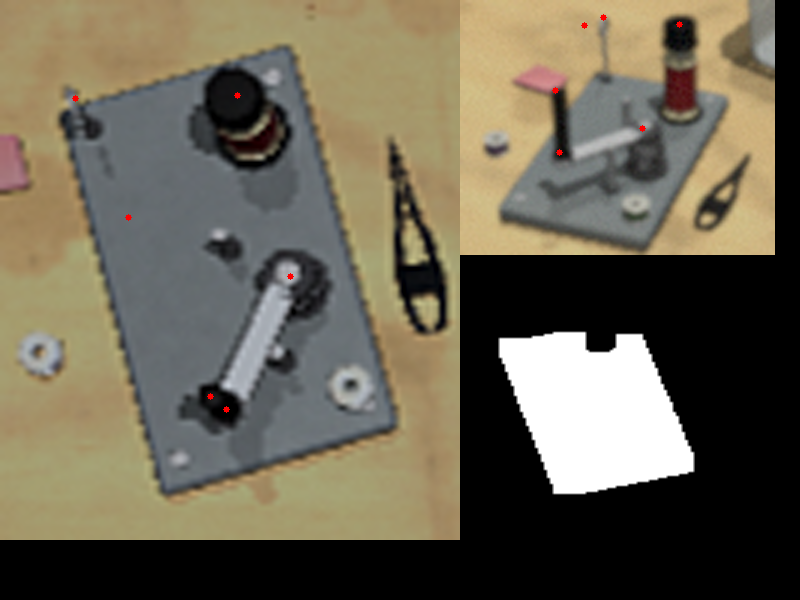

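The overlay agrees to about 1–2 mm, giving cap ≈ (0.561, 0.303), pivot ≈ (0.4845, 0.280) and post ≈ (0.420, 0.306). I'm closing the fingers and moving over the cap.

```bash
python3 -m creep '[[[36,-18,0,0,0,0],[36,-18,0,0,0,0],[36,-18,0,0,0,0],[36,-18,0,0,0,0],[36,-18,0,0,0,0]]]' 1 20; python3 -m creep '[[[36,-18,0,0,0,0],[36,-18,0,0,0,0],[36,-18,0,0,0,0],[20,-10,0,0,0,0],[0,0,0,0,0,0]]]'
```

```text
time: 0.52
tool_pos: [0.407, 0.3823, 0.4026]
tool_rot: [-3.137, -0.005, 2.706]
contact_force: [0.5, 0.5, 0.1]
opening: 0.0631
time: 0.93
tool_pos: [0.5454, 0.3095, 0.3993]
tool_rot: [-3.134, -0.005, 2.699]
contact_force: [-0.9, 0.3, 0.1]
opening: 0.0294
```

```bash
cat >> h.py <<'E'
def go(tip,yaw=None,L=.178):
    s=robot.observe();r=R.from_euler("xyz",s["tool_rot"])
    yaw=s["tool_rot"][2] if yaw is None else yaw
    t=R.from_euler("xyz",[np.pi,0,yaw]);d=np.array(tip)+[0,0,L]-s["tool_pos"]
    print("tip now",(s["tool_pos"]+r.apply([0,0,L])).round(4),"shift mm",(d*1000).round(1),"turn deg",np.degrees((t*r.inv()).as_rotvec()).round(2),"F",s["contact_force"].round(2),"open",round(s["opening"],4),"t",s["time"])
E
python3 -c "
from h import *
go([.561,.3033,.125])"
```

```text
tip now [0.544  0.3086 0.2213] shift mm [ 15.6  -6.2 -96.3] turn deg [ 0.29 -0.47 -0.  ] F [-0.93  0.3   0.09] open 0.0294 t 0.9333
```

```bash
python3 -m creep '[[[8,-3,-30,0.3,-0.5,0],[8,-3,-30,0,0,0],[0,0,-30,0,0,0],[0,0,-7,0,0,0],[0,0,0,0,0,0]]]'; python3 - <<'E'
from h import *
go([.561,.3033,.103])
s=robot.observe();cv2.imwrite("pics/s1.png",viewer.read_camera("scene"));cv2.imwrite("pics/t1.png",viewer.read_camera("top"))
a=cv2.imread("pics/s1.png")[130:250,180:330];b=cv2.imread("pics/t1.png")[150:270,150:270]
cv2.imwrite("pics/z3.png",np.hstack([cv2.resize(a,None,fx=3,fy=3,interpolation=2),cv2.resize(b,None,fx=2.75,fy=3,interpolation=2)]))
E
```

```text
time: 1.35
tool_pos: [0.5615, 0.3025, 0.2988]
tool_rot: [3.14, -0.0, 2.696]
contact_force: [-0.3, 0.5, 0.6]
opening: 0.0007
tip now [0.5616 0.3027 0.1208] shift mm [ -0.5   0.8 -17.8] turn deg [-0.09  0.04  0.  ] F [-0.29  0.5   0.6 ] open 0.0007 t 1.35
```

View pics/z3.png

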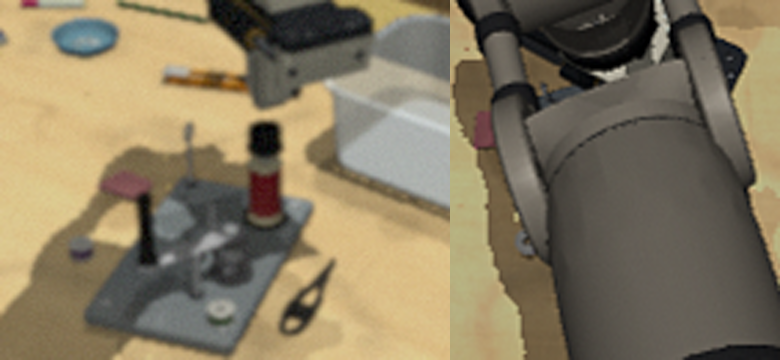

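The closed fingertips, near (262,103), hang right above the cap top at (264,127). I'm pressing down in small steps and watching the force.

```bash
python3 -m creep '[[[0,0,-10,0,0,0],[0,0,-8,0,0,0],[0,0,-3,0,0,0],[0,0,-3,0,0,0],[0,0,0,0,0,0]]]';python3 -m creep '[[[0,0,-3,0,0,0],[0,0,-2,0,0,0],[0,0,-2,0,0,0],[0,0,0,0,0,0]]]'; python3 -c "
from h import *
go([.561,.3033,.091])"
```

```text
time: 1.87
tool_pos: [0.5617, 0.3048, 0.2814]
tool_rot: [3.13, 0.009, 2.699]
contact_force: [0.5, 0.7, -1.1]
opening: 0.0006
time: 2.2
tool_pos: [0.5618, 0.3048, 0.2762]
tool_rot: [3.128, 0.011, 2.699]
contact_force: [-0.4, -0.2, 0.7]
opening: 0.0004
tip now [0.5645 0.3062 0.0982] shift mm [-0.8 -1.5 -7.2] turn deg [-0.43  0.88 -0.  ] F [-0.39 -0.16  0.71] open 0.0004 t 2.2
```

```bash
python3 -m creep '[[[-1,-1.5,-1,-0.4,0.9,0],[0,0,-3,0,0,0],[0,0,0,0,0,0]]]'; python3 -c "
from h import *
go([.561,.3033,.091])"; python3 -m creep '[[[0,0,-3,0,0,0],[0,0,-3,0,0,0]]]'; python3 -c "
from h import *
go([.561,.3033,.091])"
```

```text
time: 2.45
tool_pos: [0.5611, 0.3034, 0.2727]
tool_rot: [3.14, 0.0, 2.699]
contact_force: [0.2, -0.9, -0.7]
opening: 0.0004
tip now [0.5612 0.3036 0.0947] shift mm [-0.1 -0.1 -3.7] turn deg [-0.07  0.04 -0.  ] F [ 0.15 -0.85 -0.72] open 0.0004 t 2.45
time: 2.62
tool_pos: [0.5613, 0.3035, 0.2689]
tool_rot: [3.139, 0.001, 2.699]
contact_force: [-9.3, -4.5, 31.2]
opening: 0.0006
tip now [0.5617 0.3038 0.0909] shift mm [-0.3 -0.2  0.1] turn deg [-0.1   0.13 -0.  ] F [-9.3  -4.53 31.18] open 0.0006 t 2.6167
```

31 N at tip height 90.9 mm means the cap is home. I'm holding briefly, then lifting off and looking.

```bash
python3 -m creep '[[[0,0,-1,0,0,0],[0,0,-1,0,0,0],[0,0,-1,0,0,0],[0,0,0,0,0,0]]]'; python3 -m creep '[[[0,0,25,0,0,0],[0,0,30,0,0,0],[-20,0,20,0,0,0],[-35,0,10,0,0,0],[-35,0,0,0,0,0]]]';  python3 -m creep '[[[-35,0,0,0,0,0],[0,0,0,0,0,0]]]' -0.2 10; python3 - <<'E'
from h import *
go([.420,.306,.13],np.radians(156.8))
s=robot.observe();w=viewer.read_camera("wrist");cv2.imwrite("pics/w2.png",w);np.save("w2.npy",np.r_[s["tool_pos"],s["tool_rot"]])
a=viewer.read_camera("scene")[130:250,180:330]
cv2.imwrite("pics/z4.png",np.hstack([cv2.resize(a,(375,300),interpolation=2),cv2.resize(w,(400,300))]))
E
```

```text
time: 2.95
tool_pos: [0.5607, 0.3033, 0.2694]
tool_rot: [3.138, 0.003, 2.699]
contact_force: [-0.3, -0.5, 0.2]
opening: 0.0008
time: 3.37
tool_pos: [0.4727, 0.3015, 0.3511]
tool_rot: [3.142, 0.0, 2.694]
contact_force: [0.2, 1.1, -0.1]
opening: 0.0004
time: 3.53
tool_pos: [0.4315, 0.301, 0.3503]
tool_rot: [-3.139, -0.003, 2.695]
contact_force: [-1.1, 0.9, 0.2]
opening: 0.0096
tip now [0.4308 0.3008 0.1723] shift mm [-11.5   5.  -42.3] turn deg [ 0.08 -0.23  2.38] F [-1.06  0.9   0.17] open 0.0096 t 3.5333
```

View pics/z4.png

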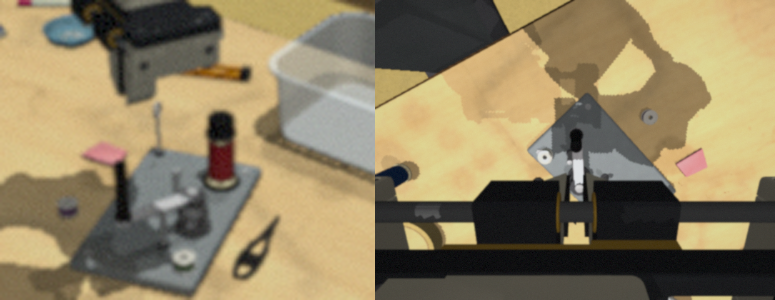

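The wrist view shows the post dead centre between the jaws, near full-frame (281,190), and the scene view shows the cap down on the spool. I'll check both numerically.

```bash
python3 - <<'E'
from h import *
m=viewer.camera_model("wrist");p=np.load("w2.npy");T=wristT(m,dict(tool_pos=p[:3],tool_rot=p[3:]))
print("post top/base px",proj(m,[.42,.306,.113],T),proj(m,[.42,.306,.058],T))
w=cv2.imread("pics/w2.png")
g=w.max(2);roi=g[165:225,255:310]
c=max(cv2.findContours((roi<45).astype(np.uint8),0,2)[0],key=cv2.contourArea)
print("dark blob",cv2.boundingRect(c),"+(255,165)")
ms=viewer.camera_model("scene");s=viewer.read_camera("scene");cv2.imwrite("pics/s3.png",s)
for n,i in(("before",cv2.imread("pics/scene0.png")),("now",s)):
    r=i.max(2)[160:200,255:282]
    c=max(cv2.findContours((r<60).astype(np.uint8),0,2)[0],key=cv2.contourArea);x,y,ww,h=cv2.boundingRect(c);print(n,x+255,y+160,ww,h)
for z in(.101,.091):print(z,proj(ms,[.561,.3033,z]))
E
```

```text
post top/base px (np.float64(281.6115005895692), np.float64(208.96517670056264)) (np.float64(281.8847867606945), np.float64(191.5794164916514))
dark blob (15, 15, 21, 33) +(255,165)
before 263 171 10 12
now 263 175 10 12
0.101 (np.float64(267.570177743451), np.float64(172.57045534625334))
0.091 (np.float64(267.57889464558394), np.float64(176.2027234298132))
```

The cap moved down about 11 mm (4 px), and the post prediction fits. I'm descending around the post with the jaws tangential.

```bash
python3 -m creep '[[[-11,5,0,0,-0.2,2.4],[0,0,-15,0,0,0],[0,0,-15,0,0,0],[0,0,0,0,0,0],[0,0,0,0,0,0]]]' -0.2 10; python3 -c "
from h import *
go([.420,.306,.070],np.radians(156.8))"
```

```text
time: 4.1
tool_pos: [0.429, 0.3078, 0.3191]
tool_rot: [3.137, 0.007, 2.742]
contact_force: [-0.4, -0.3, -0.2]
opening: 0.0531
tip now [0.4305 0.3081 0.1411] shift mm [ -9.   -1.8 -71.1] turn deg [-0.1   0.49 -0.33] F [-0.35 -0.3  -0.23] open 0.0531 t 4.1
```

```bash
python3 -m creep '[[[-9,-2,0,-0.1,0.5,-0.3],[0,0,0,0,0,0]]]'; python3 -c "
from h import *
go([.420,.306,.070],np.radians(156.8))"
```

```text
time: 4.27
tool_pos: [0.4201, 0.3059, 0.3191]
tool_rot: [-3.141, -0.001, 2.737]
contact_force: [0.7, 0.3, 0.5]
opening: 0.055
tip now [0.4198 0.3058 0.1411] shift mm [ -0.1   0.1 -71.1] turn deg [ 0.02 -0.09 -0.03] F [0.67 0.28 0.52] open 0.055 t 4.2667
```

```bash
python3 -m creep '[[[0,0,-20,0,0,0],[0,0,-20,0,0,0],[0,0,-20,0,0,0],[0,0,-10,0,0,0],[0,0,0,0,0,0]]]'; python3 -c "
from h import *
go([.420,.306,.072],np.radians(156.8))"
```

```text
time: 4.68
tool_pos: [0.4206, 0.3065, 0.2516]
tool_rot: [3.135, 0.005, 2.738]
contact_force: [-0.3, 0.0, -0.3]
opening: 0.0552
tip now [0.4219 0.3073 0.0736] shift mm [-0.6 -0.5 -1.6] turn deg [-0.26  0.42 -0.09] F [-0.28  0.01 -0.32] open 0.0552 t 4.6833
```

```bash
python3 -m creep '[[[0,0,0,0,0,0],[0,0,0,0,0,0],[0,0,0,0,0,0],[0,0,0,0,0,0],[0,0,0,0,0,0]]]' 1 10; python3 -c "
from h import *
go([.420,.306,.072],np.radians(156.8))"
```

```text
time: 5.1
tool_pos: [0.4215, 0.3071, 0.2554]
tool_rot: [3.13, 0.008, 2.739]
contact_force: [-0.1, -0.6, -0.4]
opening: 0.0263
tip now [0.4237 0.3083 0.0774] shift mm [-1.5 -1.1 -5.4] turn deg [-0.41  0.7  -0.12] F [-0.13 -0.55 -0.4 ] open 0.0263 t 5.1
```

```bash
python3 -m creep '[[[-1.5,-1,-5,-0.4,0.7,0],[0,0,0,0,0,0],[0,0,0,0,0,0],[0,0,0,0,0,0]]]' 1 10; python3 -c "
from h import *
go([.420,.306,.072],np.radians(156.8))
s=robot.observe();w=viewer.read_camera('wrist');cv2.imwrite('pics/w3.png',w[120:420,80:480])"
```

```text
time: 5.43
tool_pos: [0.4201, 0.3059, 0.2513]
tool_rot: [3.141, 0.001, 2.739]
contact_force: [0.6, -0.8, 0.3]
opening: 0.0118
tip now [0.4202 0.3059 0.0733] shift mm [-0.1  0.1 -1.3] turn deg [ 0.    0.04 -0.13] F [ 0.62 -0.78  0.34] open 0.0118 t 5.4333
```

View pics/w3.png

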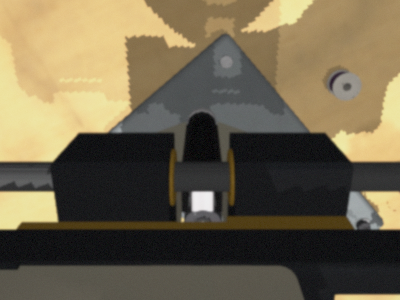

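Opening is 11.8 mm, so the 12 mm post is gripped, and the picture shows it between the pads near (202,130). Now I'll work out the arc rows.

```bash
cat >> h.py <<'E'
PV=np.array([.4845,.280])
def arc(n=5,st=6):
    s=robot.observe();r=R.from_euler("xyz",s["tool_rot"]);tip=s["tool_pos"]+r.apply([0,0,.159])
    v=tip[:2]-PV;a=np.degrees(np.arctan2(v[1],v[0]));print("grasp",tip.round(4),"bar deg %.1f joint %.3f radius %.1f"%(a,np.radians(156.77-a),1000*np.hypot(*v)),"F",s["contact_force"].round(1),"open",round(s["opening"],4),"yaw",np.degrees(s["tool_rot"][2]).round(1),"t",s["time"])
    p=PV+v
    for i in range(n):
        b=np.radians(a-st*(i+1));q=PV+.07*np.array([np.cos(b),np.sin(b)]);print(((q-p)*1000).round(1));p=q
    go(np.r_[tip[:2],.072],np.radians(a))
E
python3 -c "
from h import *
arc()"
```

```text
grasp [0.4202 0.3059 0.0923] bar deg 158.1 joint -0.023 radius 69.3 F [-0.  -1.   2.1] open 0.0115 yaw 156.9 t 5.4833
[2.5 6.9]
[3.8 6.3]
[4.4 5.9]
[5.  5.4]
[5.5 4.8]
tip now [0.4202 0.3059 0.0733] shift mm [ 0.1 -0.  -1.3] turn deg [0.   0.04 1.16] F [-0.03 -1.04  2.11] open 0.0115 t 5.4833
```

```bash
python3 -m creep '[[[3,7,0,0,0,-6],[4,6.5,0,0,0,-6],[4.5,6,0,0,0,-6]]]'; python3 -c "
from h import *
arc()"
```

```text
time: 5.73
tool_pos: [0.4315, 0.3245, 0.2513]
tool_rot: [-3.139, 0.001, 2.415]
contact_force: [0.5, -3.5, 0.7]
opening: 0.0118
grasp [0.4314 0.3242 0.0923] bar deg 140.3 joint 0.288 radius 69.1 F [ 0.5 -3.5  0.7] open 0.0118 yaw 138.4 t 5.7333
[4.3 6. ]
[5.5 4.8]
[6.  4.2]
[6.4 3.6]
[6.7 2.9]
tip now [0.4314 0.3241 0.0733] shift mm [-0.1 -0.4 -1.3] turn deg [ 0.14 -0.03  1.88] F [ 0.48 -3.46  0.73] open 0.0118 t 5.7333
```

Tracking well. On with the arc.

```bash
python3 -m creep '[[[4.5,6,-1,0,0,-5],[5.5,5,0,0,0,-6],[6,4,0,0,0,-6],[6.5,3.5,0,0,0,-6],[0,0,0,0,0,0]]]'; python3 -c "
from h import *
arc()"
```

```text
time: 6.15
tool_pos: [0.4556, 0.3429, 0.2512]
tool_rot: [-3.137, 0.005, 1.99]
contact_force: [-2.4, -2.1, 4.9]
opening: 0.0114
grasp [0.4552 0.3419 0.0922] bar deg 115.3 joint 0.724 radius 68.5 F [-2.4 -2.1  4.9] open 0.0114 yaw 114.0 t 6.15
[6.1 4.1]
[7.  2.1]
[7.2 1.3]
[7.3 0.5]
[ 7.3 -0.2]
tip now [0.4552 0.3418 0.0732] shift mm [-0.3 -1.  -1.2] turn deg [ 0.36 -0.12  1.29] F [-2.43 -2.06  4.95] open 0.0114 t 6.15
```

```bash
python3 -m creep '[[[6,4,0,0.3,0,-5],[7,2,0,0,0,-6],[7,1,0,0,0,-6],[7,0.5,0,0,0,-6],[0,0,0,0,0,0]]]'; python3 -c "
from h import *
arc()"
```

```text
time: 6.57
tool_pos: [0.4814, 0.3487, 0.251]
tool_rot: [-3.132, 0.004, 1.588]
contact_force: [-2.7, 0.0, 3.0]
opening: 0.0117
grasp [0.4799 0.3481 0.092 ] bar deg 93.8 joint 1.098 radius 68.3 F [-2.7  0.   3. ] open 0.0117 yaw 91.0 t 6.5667
[7.2 1.8]
[ 7.3 -0.7]
[ 7.2 -1.4]
[ 7.  -2.2]
[ 6.7 -2.9]
tip now [0.4797 0.3481 0.073 ] shift mm [-1.4 -0.6 -1. ] turn deg [ 0.23 -0.52  2.84] F [-2.7   0.02  2.96] open 0.0117 t 6.5667
```

```bash
python3 -m creep '[[[6,1,0,0.2,-0.5,-4],[7,-0.7,0,0,0,-6],[6,-1.4,0,0,0,-5],[0,0,0,0,0,0]]]'; python3 -c "
from h import *
arc(2,3)"
```

```text
time: 6.9
tool_pos: [0.4974, 0.3471, 0.2511]
tool_rot: [-3.135, 0.003, 1.34]
contact_force: [-3.6, 0.3, 3.0]
opening: 0.0121
grasp [0.4962 0.3468 0.0921] bar deg 80.0 joint 1.339 radius 67.9 F [-3.6  0.3  3. ] open 0.0121 yaw 76.8 t 6.9
[4.  1.4]
[ 3.5 -0.9]
tip now [0.4961 0.3468 0.0731] shift mm [-1.2 -0.2 -1.1] turn deg [ 0.09 -0.41  3.29] F [-3.61  0.34  3.04] open 0.0121 t 6.9
```

Nearly at the stop. I'm firming the grip and pushing on until the force rises.

```bash
python3 -m creep '[[[3,0,0,0,0,0],[3,-0.5,0,0,0,0],[2,-0.5,0,0,0,0]]]' 1 20; python3 -c "
from h import *
arc(2,3)"; python3 -m creep '[[[2,-0.5,0,0,0,0],[2,-0.5,0,0,0,0]]]' ; python3 -c "
from h import *
arc(2,3)"
```

```text
time: 7.15
tool_pos: [0.5007, 0.3469, 0.251]
tool_rot: [-3.124, 0.006, 1.36]
contact_force: [-7.2, 3.5, 4.4]
opening: 0.0115
grasp [0.4978 0.3465 0.092 ] bar deg 78.7 joint 1.363 radius 67.9 F [-7.2  3.5  4.4] open 0.0115 yaw 77.9 t 7.15
[4.  1.3]
[ 3.5 -1. ]
tip now [0.4975 0.3465 0.073 ] shift mm [-2.9 -0.4 -1. ] turn deg [ 0.14 -1.04  0.78] F [-7.19  3.52  4.36] open 0.0115 t 7.15
time: 7.32
tool_pos: [0.5017, 0.347, 0.251]
tool_rot: [-3.118, 0.007, 1.374]
contact_force: [-7.9, 2.1, 3.4]
opening: 0.0118
grasp [0.4978 0.3466 0.0921] bar deg 78.7 joint 1.363 radius 67.9 F [-7.9  2.1  3.4] open 0.0118 yaw 78.7 t 7.3167
[4.  1.3]
[ 3.5 -1. ]
tip now [0.4974 0.3465 0.0731] shift mm [-3.8 -0.4 -1. ] turn deg [ 0.14 -1.38 -0.03] F [-7.87  2.06  3.44] open 0.0118 t 7.3167
```

The grasp point has stalled at x = 0.4978 while the force rises, so it is probably on the stop. I'm straightening the tilt, which presses the tips further forward, and checking visually.

```bash
python3 -m creep '[[[1,-0.3,0,0.1,-1.4,0],[2,-0.5,0,0,-0.3,0],[2,-0.5,0,0,-0.3,0]]]'; python3 - <<'E'
from h import *
arc(1,3)
s=viewer.read_camera("scene");cv2.imwrite("pics/s4.png",s);arc(1,3)
ms=viewer.camera_model("scene")
a=np.radians(76.77);d=np.array([np.cos(a),np.sin(a)])
o=cv2.resize(s[130:250,180:330],None,fx=5,fy=5,interpolation=2)
for q in(0,.03,.06,.07):
    u,v=proj(ms,np.r_[PV+q*d,.055]);cv2.circle(o,(int((u-180+.4)*5),int((v-130+.4)*5)),3,(0,0,255),-1)
cv2.imwrite("pics/z5.png",o)
E
```

```text
time: 7.57
tool_pos: [0.4991, 0.3472, 0.251]
tool_rot: [-3.135, 0.004, 1.395]
contact_force: [-8.2, 2.3, 3.5]
opening: 0.0118
grasp [0.4979 0.3468 0.092 ] bar deg 78.6 joint 1.364 radius 68.1 F [-8.2  2.3  3.5] open 0.0118 yaw 79.9 t 7.5667
[3.9 1. ]
tip now [0.4978 0.3467 0.073 ] shift mm [-1.1 -0.4 -1. ] turn deg [ 0.15 -0.41 -1.29] F [-8.22  2.35  3.54] open 0.0118 t 7.5667
grasp [0.498  0.3468 0.092 ] bar deg 78.6 joint 1.365 radius 68.1 F [-9.5  1.5  5.8] open 0.0116 yaw 79.9 t 7.6167
[3.9 1. ]
tip now [0.4979 0.3467 0.073 ] shift mm [-1.1 -0.4 -1. ] turn deg [ 0.15 -0.4  -1.39] F [-9.49  1.49  5.77] open 0.0116 t 7.6167
```

View pics/z5.png

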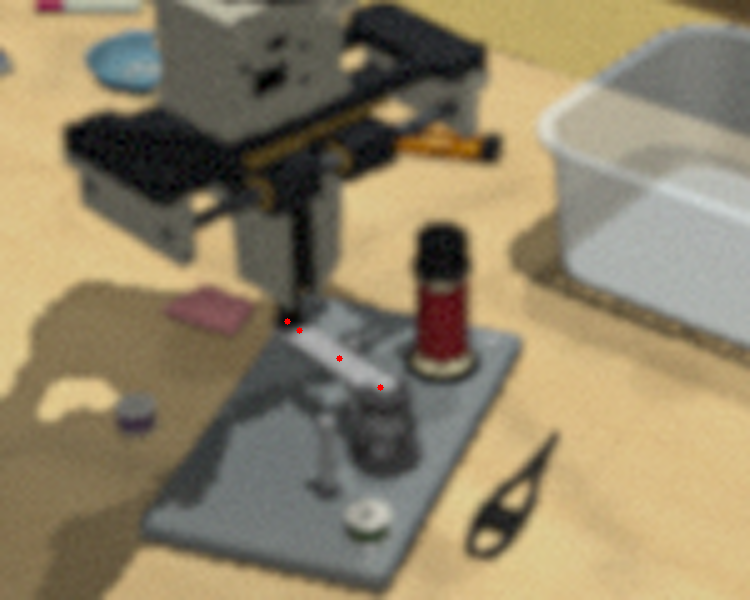

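The bar lies along the predicted far-stop line (dots), the cap sits on its spool and the bystanders are in place. One firmer push will confirm that it is the hard stop.

```bash
python3 -m creep '[[[4,-1,0,0,-0.6,0],[4,-1,0,0,-0.6,0],[4,-1,0,0,-0.6,0],[4,-1,0,0,-0.6,0]]]' 1 25; python3 - <<'E'
from h import *
arc(1,3)
for _ in range(4): viewer.read_camera("scene")
arc(1,3)
E
```

```text
time: 7.95
tool_pos: [0.4995, 0.3475, 0.2509]
tool_rot: [-3.137, 0.004, 1.423]
contact_force: [-19.7, 4.1, 12.9]
opening: 0.011
grasp [0.4987 0.3469 0.0919] bar deg 78.0 joint 1.375 radius 68.4 F [-19.7   4.1  12.9] open 0.011 yaw 81.5 t 7.95
[3.9 0.8]
tip now [0.4986 0.3468 0.0729] shift mm [-0.8 -0.6 -0.9] turn deg [ 0.2  -0.31 -3.5 ] F [-19.68   4.09  12.95] open 0.011 t 7.95
grasp [0.4987 0.3468 0.0918] bar deg 78.0 joint 1.375 radius 68.3 F [-19.1   4.9  13.3] open 0.0116 yaw 81.5 t 8.15
[3.9 0.8]
tip now [0.4986 0.3468 0.0728] shift mm [-0.8 -0.6 -0.8] turn deg [ 0.21 -0.31 -3.49] F [-19.14   4.92  13.31] open 0.0116 t 8.15
```

It held steady at about 20 N over 0.2 s with under 1 mm of movement, so this is the hard stop. Handing in.

```bash
python3 -c "
from h import *
arc(0)
robot.hand_in()"
```

```text
grasp [0.4987 0.3468 0.0918] bar deg 78.0 joint 1.375 radius 68.3 F [-19.1   4.9  13.3] open 0.0116 yaw 81.5 t 8.15
tip now [0.4986 0.3468 0.0728] shift mm [-0.8 -0.6 -0.8] turn deg [ 0.21 -0.31 -3.49] F [-19.14   4.92  13.31] open 0.0116 t 8.15
the job is handed in; nothing more can be done
```

The cap is pressed home on the spool, and the slack arm is at its far stop with the fingers still gripping its post. I handed the job in at 8.15 s; it reports no verdict.

- **Cap:** I pressed it with closed fingers and felt about 31 N with the tips at 90.9 mm, against 91 mm when seated. In the scene camera it had dropped 4 px, about 11 mm. That picture is only good to about 3 mm, so the force and tip height are the firmer evidence.
- **Slack arm:** I gripped the post, with the opening reading 11.6–11.8 mm for a 12 mm post, and led it round the arc. At the end a push of about 20 N, against a 4.3 N spring, moved it less than 1 mm, so it is on the stop. The grip was set to 25 N.
- **Joint angle:** It worked out at about 1.375 rad, not 1.40. The measured radius of 68.3 mm, where 70 mm is right, shows a calibration and pivot error of 1–2 mm, which is enough to explain that gap. The bar lay along the far-stop line I predicted in the last picture.
- **Other things:** In the last picture, the bobbins, snips and chalk were where they started. The loose spools and glue stick were outside that crop, and the arm never went near them.

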